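# Put the blue robot battery pack on charge past the sprung dust flap

### The arm

A 6-joint arm with a two-finger parallel gripper is mounted at the origin on the work surface. World frame = base frame: x ahead of the robot, y to its left, z up, the work surface at z = 0. Lengths are in m, angles in degrees, forces in N, time in s.
With the tool pointing down it reaches from about 0.35 to 0.875 m from the base axis. Payload 4.2 kg.
Tool frame: the origin (TCP) lies on the centre line of the jaws, within the pads' length; the fingertips stand 25 mm ahead of it and the grasp point (between the pads) lies 6 mm ahead of it; z points along the fingers, y is the line along which they close (so a half turn about z gives the same grasp; the last joint's range is limited). The gripper opens to 87 mm and grips with 3 to 60 N. Pads are 19 mm wide; open, the fingers measure 117 mm over their backs; the gripper's body (75 mm by 190 mm) begins 51 mm behind the grasp point.
Start: joints at [-57.662, 22.042, 0.453, 0, -68.411, -14.817], TCP at [0.188, -0.596, 0.248] pointing down, gripper open.
Joint ranges: [-179.83, 179.83], [-69.29, 118.12], [-61.27, 80.66], [-181.25, 117.63], [-171.15, -9.14], [-177.46, 177.46]. Speed limits (degrees/s): [159.86, 159.86, 180, 180, 180, 180].

### API

Orientations are given as a 3x3 rotation matrix whose columns are the frame's x, y, z axes.
In Python, from station import r gives the robot as it stands.
- The arm moves only by the tool move_arm, never from a script. Its argument "series" is a list of rows, each an object with "grip": the opening, from 0 (shut) to 1 (fully open); "xyz": the shift along the tool's x, y, z in mm, a list of three; "angular": the turn, a rotation vector about the tool's x, y, z in rad, a list of three. A call has 1 to 10 rows; each row is the pose to reach, as a shift and turn from the pose commanded when the call began, along the tool's axes at that moment; what a row does not reach only later rows make up. A row lasts 1/10 s, in which the tool goes at most 50 mm and 8.59 degrees, less where a joint would pass 70% of its speed; a pose out of reach is approached as far as the arm can. A call with a gripper value outside its range is refused whole. The fingers move at their own pace and stop on an object; the grip force is fixed at half the most. Time passes only in rows, so rows that repeat a pose let the fingers close. It gives the time, the measured TCP pose, the force, the opening and the grip force at its end, in the units of the state.
- r.sense(): the state, without advancing time (a new reading comes with each control period).
- r.capture(name): name is "side" or "top" or "wrist"; returns a dict with "img" (400x640x3 uint8, red, green, blue), "camera_matrix" (3x3 intrinsics, pixels), "rvec" (rotation vector, rad) and "tvec" (3), from world to camera coordinates, as OpenCV has them; the wrist camera has in their place "hand_eye" (4x4, takes a point from camera to tool coordinates, whose origin is the TCP and whose axes are the flange's). Camera axes: x right, y down, z forward; pixel columns grow to the right and rows downward; lengths in m; the calibration is good to about 2 mm. A picture is of the moment at which its call begins: read the wrist's pose just before it. There is no depth.
- r.finish_job(): hands the job in; it is judged then, once.
The state is a dict: "time_s": time; "joints": joint angles; "joint_velocities": joint speeds; "effort": joint torques, N m; "tcp_pos": TCP position; "ee_rot": TCP orientation; "wrist_force": force on the tool from outside, world axes, zero at the start; "moment": the same for the moment, N m; "gripper_width": opening from 0.0 (shut) to 1.0 (fully open); "gripper_force": force on a finger pad.
Only numpy, scipy, OpenCV 4.12 (cv2) and the standard library are available. Lean on these libraries where they do the work, as an engineer would, in place of code of your own. Each camera call takes 0.05 s, during which the arm holds its last target. There are 200 camera calls.

### The job

Put the blue battery pack on charge: take it out of the rack, push the sprung orange dust flap of the free charger open with the pack's foot, and slide the pack straight down past the flap until it is pressed fully home on the spring contacts at the bottom of the bay. Work gently, never forcing the pack against the charger, let go with the pack standing upright, and leave the other packs and the kit parts alone.

Things in the scene. Friction and masses are not known exactly. Their poses are not given: they have to be found in the camera images.
- blue_pack: blue battery pack to be charged: an upright block 30 mm thick (its x), 60 mm wide (its y), 115 mm tall (z up), 0.23 to 0.34 kg, black grip ribs near the top. Origin: centre of its underside. The same front to back: it may go in either way round. It starts standing in one of the three places of the rack.
- charger: the free charger, fixed: black housing 100 mm deep (x), 104 mm wide (y), 95 mm tall, orange flap over the bay in its top. Origin: centre of its underside; x points from its front panel to its back, z up. The pack goes in upright, thickness along x, width along y; fully home it stands 47 to 63 mm out of the top. Over 25 N on the pack (flap, walls and stop added up) is forcing it.
- mouth (a point): centre of the bay's mouth, level with the housing's top. The bay is a straight vertical well, 44 mm along the charger's x and 64 mm along its y (2 mm to spare on each side of the pack's width), with 4 mm 45-degree lead-ins along its two y sides only. The charger's axes.
- front_wall (a point): upper edge of the bay's front wall, middle, 22 mm to -x of the mouth's centre, no lead-in. Inside, the flap pushes the pack against this wall: its centre then lies about 7 mm to -x of the mouth's centre.
- hinge (a point): middle of the flap's hinge, along the charger's y, 21 mm to +x of the mouth's centre and 5 mm below the top. Flap: 40 mm from hinge to its rounded free edge, 61 mm wide, 3 mm thick.
- flap (a joint): angle of the orange sprung flap, rad: 0 shut (level, 3.5 mm below the top), 1.55 hanging straight down in the bay. Spring torque 0.08 N m shut, 0.155 N m wide open: it shuts by itself. Round a pack in the bay it leans on the pack's back face at 1.2 to 1.5 rad with about 4 N, and this drag (about 3 to 6 N with the front wall's) keeps the pack from sinking: it has to be pushed down.
- contacts (a joint): travel (m) of the four brass spring contacts: 0 free, 4 mm proud of their block; 0.004 when the pack is fully home on the block. They push with 0.8 to 1.6 N, less than the pack's weight; the block yields on rubber buffers, 1 mm per 12 N. Its top lies 52 to 68 mm below the housing's top: adjustable for other packs, its height is not reported and is hidden by the flap, so it must be felt.
- rack: white fixed rack, 47 mm (x) by 219 mm (y) by 36 mm tall, on a thin 75 by 235 mm foot plate; three places of 35 by 65 mm along its y at -71, 0 and +71 mm, inner floor 6 mm up. A pack stands in each, turned with the rack. Origin: centre of its underside.
- grey_pack: grey pack of the same size in the rack, not to be disturbed; origin at centre of its underside
- yellow_pack: yellow pack of the same size in the rack, not to be disturbed; origin at centre of its underside
- busy_charger: a second, equal charger, fixed, in use: a grey pack stands in it 55 mm out of its top (top of it 150 mm above the table). Leave it. Origin: centre of its underside.
- motor: white kit motor, 80 by 34 by 30 mm, loose on the table, bystander
- spare_wheel: loose wheel lying flat, 60 mm across, 24 mm tall, bystander
- frame: flat red and grey beam frame, 64 by 120 by 8 mm, bystander
Things that resemble listed ones, but are neither listed nor needed, are in the scene too. Of the things that look like the blue_pack, the smallest one is meant.

How it is judged:
By the outcome, as a careful person would: the job done as asked, in the order asked, and still so for the second after the job is handed in, with the robot touching nothing.
It also fails if it takes over 53 s, if anything falls off the work surface, if the arm or the gripper's body presses on something with over 40 N, if the wrist force passes 120 N, or if a joint passes its speed limit or range.

## Working session

There is one attempt and no reset: what is moved stays moved. The work goes in short steps, Python scripts to look and compute and a tool call to move; the robot and the scene stay as the last step left them, time stands still between calls to the robot, and variables do not carry over. Pictures are saved under pics/ and viewed, at most 10 in all, crops included, and the job is handed in when it is done.

Besides the shell and the picture viewer there is one more tool, called after "Request:" by a JSON object that holds its "name" and its "arguments". move_arm: Moves the arm, as the interface text tells. Its arguments: {"type":"object","properties":{"series":{"type":"array"}},"required":["series"]}

```bash
mkdir -p pics; ls; cat > h.py <<'E'
import numpy as np, cv2
from station import r
def snap(n,f=None):
    s=r.sense(); c=r.capture(n)
    cv2.imwrite(f'pics/{f or n}.png',c['img'][:,:,::-1])
    K=np.array(c['camera_matrix'],float)
    if n=='wrist':
        H=np.array(c['hand_eye']);T=np.eye(4);T[:3,:3]=s['ee_rot'];T[:3,3]=s['tcp_pos']
        W=T@H; R=W[:3,:3].T; t=-R@W[:3,3]
    else:
        R=cv2.Rodrigues(np.array(c['rvec'],float))[0]; t=np.array(c['tvec'],float).ravel()
    np.savez(f'pics/{f or n}.npz',K=K,R=R,t=t)
    return c['img']
def back(f,uv,z):
    d=np.load(f'pics/{f}.npz');K,R,t=d['K'],d['R'],d['t']
    C=-R.T@t; v=R.T@np.linalg.inv(K)@np.array([*uv,1.]); return C+v*(z-C[2])/v[2]
def proj(f,P):
    d=np.load(f'pics/{f}.npz')
    return cv2.projectPoints(np.array(P,float).reshape(-1,3),cv2.Rodrigues(d['R'])[0],d['t'],d['K'],None)[0].reshape(-1,2)
E
python3 - <<'E'
from h import *
a=snap('top');b=snap('side')
print(r.sense())
for f in('top','side'):
    d=np.load(f'pics/{f}.npz');print(f,-d['R'].T@d['t'],d['K'][0,0])
E
```

```text
pics
{'time_s': 0.1, 'joints': array([-5.76628237e+01,  2.20851681e+01,  3.87725480e-01, -2.39357273e-02,
       -6.84109694e+01, -1.48175304e+01]), 'joint_velocities': array([-0.06896745, -0.14138707,  0.16280636,  0.13236212, -0.0091654 ,
        0.04041961]), 'effort': array([-4.63619544e-04, -3.91688168e+01,  1.87936002e+01,  4.23192188e+00,
        1.34813308e-02, -6.43351450e-05]), 'tcp_pos': array([ 0.18802203, -0.59553724,  0.24658583]), 'ee_rot': array([[-9.53660122e-01, -3.00885201e-01, -6.83886191e-04],
       [-3.00885959e-01,  9.53658417e-01,  1.80645863e-03],
       [ 1.08657156e-04,  1.92851931e-03, -9.99998135e-01]]), 'wrist_force': array([ 0.40299978,  0.74724912, -0.26157624]), 'moment': array([ 0.00495374, -0.02232337,  0.00111875]), 'gripper_force': 0.0, 'gripper_width': 1.0000689635405762}
top [ 0.37487115 -0.03308166  0.89233034] 367.90243404794256
side [0.10357371 0.63873172 0.77802371] 480.70400664634894
```

View pics/top.png

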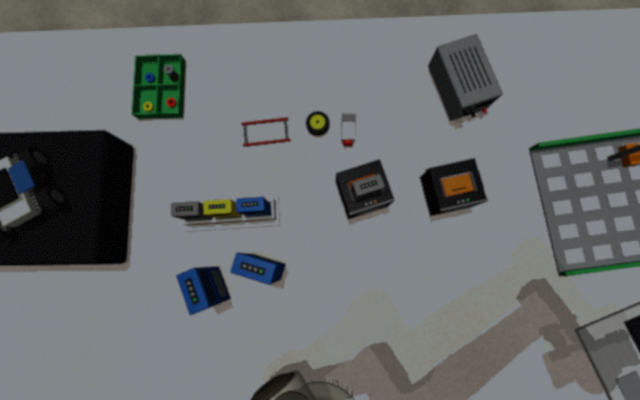

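View pics/side.png

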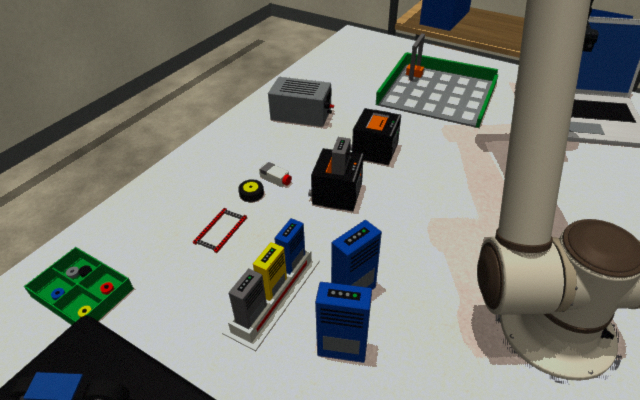

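In the top view there are three blue blocks: in the rack (253,205), standing loose at (258,267), and loose at (203,289). The one in the rack fits, since it is the smallest and stands in a rack place. The free charger is at (455,187) and the busy one at (365,190). I'll confirm both in one enlarged crop.

```bash
python3 - <<'E'
import cv2,numpy as np
t=cv2.imread('pics/top.png');s=cv2.imread('pics/side.png')
a=cv2.resize(t[185:315,160:300],None,fx=2.8,fy=2.8,interpolation=3)
b=cv2.resize(t[150:220,415:495],None,fx=4.9,fy=4.9,interpolation=3)
h=max(a.shape[0],b.shape[0]);f=lambda x:cv2.copyMakeBorder(x,0,h-x.shape[0],0,0,0)
cv2.imwrite('pics/crop1.png',np.hstack([f(a),f(b)]));print(a.shape,b.shape)
E
```

```text
(364, 392, 3) (343, 392, 3)
```

View pics/crop1.png

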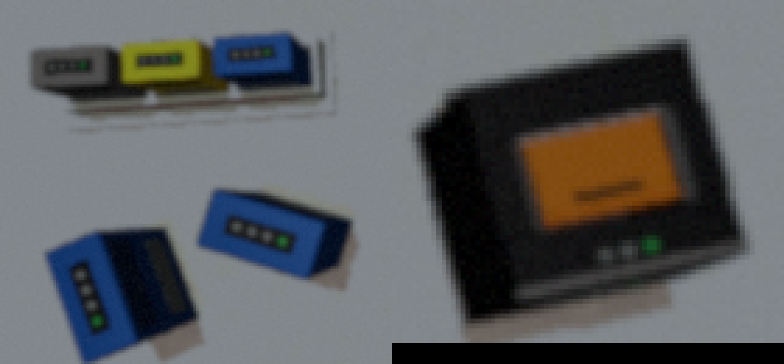

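The crop confirms that the rack block at (253,206) is the small one; both loose ones are clearly larger. The free charger has its orange flap shut and its LED front panel at the lower edge of the picture, so charger +x points up in the image.

```bash
python3 - <<'E'
from h import *
def rep(n,c,z):
    P=np.array([back('top',u,z)[:2] for u in c]);print(n,P.mean(0).round(4),'edges',[np.round(np.linalg.norm(P[i]-P[i-1])*1000,1) for i in range(4)])
    l=P[0]-P[1]+P[3]-P[2];d=P[0]-P[3]+P[1]-P[2];print(' y-axis ang(from +y)',np.degrees(np.arctan2(-l[0],l[1])).round(1),' x-axis ang',np.degrees(np.arctan2(d[1],d[0])).round(1))
A=lambda p:[(x/2.8+160,y/2.8+185) for x,y in p]
B=lambda p:[((x-392)/4.9+415,y/4.9+150) for x,y in p]
rep('blue',A([(213,39),(302,33),(307,79),(222,85)]),.121)
rep('chg',B([(455,90),(685,42),(745,240),(515,290)]),.095)
rep('flap',B([(520,140),(663,108),(683,200),(545,230)]),.0915)
rep('grey',A([(32,50),(110,45),(112,87),(35,92)]),.121)
rep('yel',A([(122,43),(205,38),(209,80),(126,86)]),.121)
E
```

```text
blue [0.4898 0.1297] edges [np.float64(36.4), np.float64(68.6), np.float64(35.7), np.float64(65.1)]
 y-axis ang(from +y) 2.9  x-axis ang 9.3
chg [ 0.5345 -0.3124] edges [np.float64(93.3), np.float64(105.1), np.float64(92.3), np.float64(103.4)]
 y-axis ang(from +y) 11.1  x-axis ang 12.3
flap [ 0.533  -0.3148] edges [np.float64(41.9), np.float64(65.6), np.float64(42.4), np.float64(62.6)]
 y-axis ang(from +y) 11.5  x-axis ang 9.4
grey [0.4852 0.2754] edges [np.float64(32.8), np.float64(60.8), np.float64(32.6), np.float64(59.6)]
 y-axis ang(from +y) 2.6  x-axis ang 5.8
yel [0.4891 0.2033] edges [np.float64(33.6), np.float64(64.4), np.float64(32.7), np.float64(64.0)]
 y-axis ang(from +y) 2.7  x-axis ang 6.9
```

```bash
cat >> h.py <<'E'
from scipy.spatial.transform import Rotation as Ro
def plan(xyz,yaw):   # yaw of tool y, deg; tool down; from measured pose
    s=r.sense();R=np.array(s['ee_rot']);a=np.radians(yaw)
    y=np.array([np.cos(a),np.sin(a),0]);z=np.array([0,0,-1.]);T=np.c_[np.cross(y,z),y,z]
    print('shift',(R.T@(np.array(xyz)-s['tcp_pos'])*1000).round(1),'rot',Ro.from_matrix(R.T@T).as_rotvec().round(4),'t',s['time_s'])
E
python3 - <<'E'
from h import *
c=r.capture('wrist');print(np.array(c['hand_eye']).round(3),c['camera_matrix'][0])
plan([.50,-.31,.30],191.3)
E
```

```text
[[-0.001 -0.967 -0.253  0.069]
 [ 1.    -0.    -0.001  0.001]
 [ 0.001 -0.253  0.967 -0.137]
 [ 0.     0.     0.     1.   ]] [284.78334135   0.         315.837392  ]
shift [-383.4  178.6  -53. ] rot [ 1.5000e-03  1.2000e-03 -1.4624e+00] t 0.15
```

Request:
{"name": "move_arm", "arguments": {"series": [{"grip": 1,"xyz": [-42,17,-5],"angular": [0,0,-0.146]},{"grip": 1,"xyz": [-84,34,-10],"angular": [0,0,-0.29]},{"grip": 1,"xyz": [-126,51,-15],"angular": [0,0,-0.44]},{"grip": 1,"xyz": [-168,68,-20],"angular": [0,0,-0.585]},{"grip": 1,"xyz": [-210,85,-25],"angular": [0,0,-0.73]},{"grip": 1,"xyz": [-252,102,-30],"angular": [0,0,-0.877]},{"grip": 1,"xyz": [-294,119,-35],"angular": [0,0,-1.02]},{"grip": 1,"xyz": [-336,136,-40],"angular": [0,0,-1.17]},{"grip": 1,"xyz": [-378,153,-46],"angular": [0,0,-1.316]},{"grip": 1,"xyz": [-415,169,-53],"angular": [0,0,-1.462]}]}}

```text
time_s: 1.15
tcp_pos: [0.5343, -0.3081, 0.3002]
ee_rot: [[0.202, -0.979, -0.001], [-0.979, -0.202, 0.0], [-0.001, 0.001, -1.0]]
wrist_force: [0.6, -1.0, 0.4]
gripper_width: 1.005
gripper_force: 0.0
```

Request:
{"name": "move_arm", "arguments": {"series": [{"grip": 1,"xyz": [0,0,0],"angular": [0,0,0]},{"grip": 1,"xyz": [0,0,0],"angular": [0,0,0]},{"grip": 1,"xyz": [0,0,0],"angular": [0,0,0]}]}}

```text
time_s: 1.45
tcp_pos: [0.5323, -0.3102, 0.3001]
ee_rot: [[0.194, -0.981, -0.001], [-0.981, -0.194, 0.0], [-0.001, 0.001, -1.0]]
wrist_force: [-0.8, -1.0, 0.1]
gripper_width: 0.995
gripper_force: 0.0
```

```bash
python3 - <<'E'
from h import *
snap('wrist','w1');s=r.sense();print(s['time_s'],s['tcp_pos'],s['ee_rot'],s['joint_velocities'].round(2))
E
```

```text
1.5 [ 0.53205988 -0.31053896  0.30021861] [[ 1.93851422e-01 -9.81030472e-01 -9.15684284e-04]
 [-9.81030788e-01 -1.93851761e-01  2.97221487e-04]
 [-4.69090347e-04  8.40697666e-04 -9.99999537e-01]] [-0.48 -0.24  0.11  0.13  0.08  0.14]
```

View pics/w1.png

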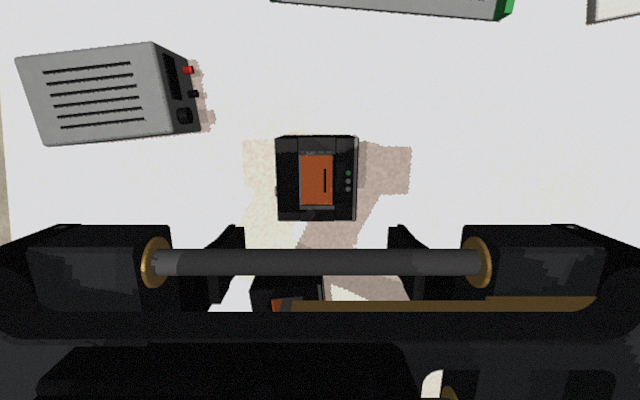

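The wrist view shows the charger at (316,178): flap at (299–334, 153–206), LEDs on the right, which is charger −x. I'll fit it at sub-pixel level.

```bash
python3 - <<'E'
from h import *
im=cv2.imread('pics/w1.png');sub=im[120:235,260:375]
cv2.imwrite('pics/crop2.png',cv2.resize(sub,None,fx=5,fy=5,interpolation=cv2.INTER_CUBIC))
hsv=cv2.cvtColor(im,cv2.COLOR_BGR2HSV);m=((hsv[...,0]<18)&(hsv[...,1]>150)&(hsv[...,2]>70)).astype(np.uint8)
m[:120]=0;m[235:]=0;m[:,:260]=0;m[:,375:]=0
c=max(cv2.findContours(m,0,2)[0],key=cv2.contourArea)
P=np.array([back('w1',p[0],.0915)[:2]*1000 for p in c],np.float32)
rc=cv2.minAreaRect(P);print('flap',rc)
E
```

```text
flap ((531.8025512695312, -312.15325927734375), (38.069915771484375, 60.62668228149414), 11.986644744873047)
```

View pics/crop2.png

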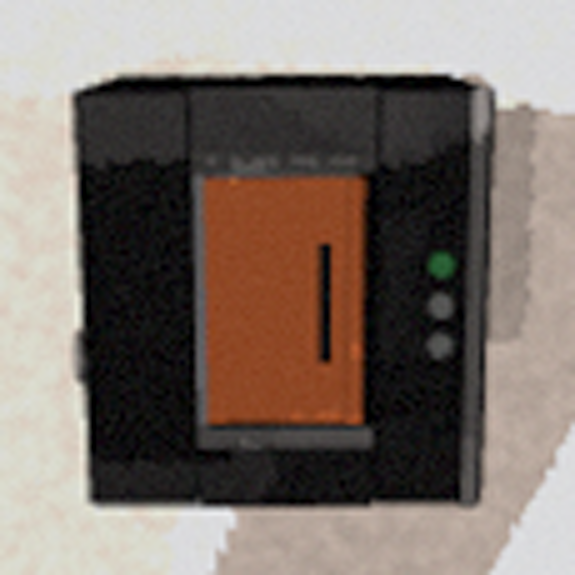

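```bash
python3 - <<'E'
from h import *
for c in((283,301),(190,301),(375,301),(283,155),(283,447)): print(c,back('w1',(260+c[0]/5-.4,120+c[1]/5-.4),.095).round(4))
for z in(.12,.15,.18):
  print(z,[back('top',(x/2.8+160,y/2.8+185),z)[:2].round(3) for x,y in((213,190),(322,225),(345,217))])
plan([.489,.130,.26],182.5)
E
```

```text
(283, 301) [ 0.5325 -0.3136  0.095 ]
(190, 301) [ 0.5548 -0.3092  0.095 ]
(375, 301) [ 0.5105 -0.318   0.095 ]
(283, 155) [ 0.5394 -0.3482  0.095 ]
(283, 447) [ 0.5253 -0.2772  0.095 ]
0.12 [array([0.391, 0.165]), array([0.364, 0.083]), array([0.37 , 0.065])]
0.15 [array([0.391, 0.157]), array([0.365, 0.078]), array([0.37 , 0.062])]
0.18 [array([0.39 , 0.149]), array([0.365, 0.074]), array([0.37 , 0.058])]
shift [-440.5  -43.2   40.4] rot [0.0009 0.0004 0.1515] t 1.5
```

Request:
{"name": "move_arm", "arguments": {"series": [{"grip": 1,"xyz": [-44,-4,4],"angular": [0,0,0.015]},{"grip": 1,"xyz": [-88,-9,8],"angular": [0,0,0.03]},{"grip": 1,"xyz": [-132,-13,12],"angular": [0,0,0.045]},{"grip": 1,"xyz": [-176,-17,16],"angular": [0,0,0.06]},{"grip": 1,"xyz": [-220,-22,20],"angular": [0,0,0.075]},{"grip": 1,"xyz": [-264,-26,24],"angular": [0,0,0.09]},{"grip": 1,"xyz": [-308,-30,28],"angular": [0,0,0.105]},{"grip": 1,"xyz": [-352,-35,32],"angular": [0,0,0.12]},{"grip": 1,"xyz": [-396,-39,36],"angular": [0,0,0.135]},{"grip": 1,"xyz": [-440,-43,40],"angular": [0,0,0.15]}]}}

```text
time_s: 2.5
tcp_pos: [0.4885, 0.1304, 0.2607]
ee_rot: [[0.044, -0.999, 0.001], [-0.999, -0.044, 0.0], [-0.0, -0.001, -1.0]]
wrist_force: [1.3, -0.7, 0.2]
gripper_width: 1.0
gripper_force: 0.0
```

Request:
{"name": "move_arm", "arguments": {"series": [{"grip": 1,"xyz": [0,0,0],"angular": [0,0,0]},{"grip": 1,"xyz": [0,0,0],"angular": [0,0,0]},{"grip": 1,"xyz": [0,0,0],"angular": [0,0,0]},{"grip": 1,"xyz": [0,0,0],"angular": [0,0,0]}]}}

```text
time_s: 2.9
tcp_pos: [0.4892, 0.1285, 0.2607]
ee_rot: [[0.044, -0.999, 0.0], [-0.999, -0.044, 0.0], [-0.0, -0.0, -1.0]]
wrist_force: [0.3, 0.2, 0.3]
gripper_width: 1.002
gripper_force: 0.0
```

```bash
python3 - <<'E'
from h import *
snap('wrist','w2')
X=back('side',(376,287),0);print(X, [(h,proj('side',X+[0,0,h]).round(0)) for h in(.12,.14,.16)])
E
```

```text
[0.32639209 0.086631   0.        ] [(0.12, array([[380., 247.]])), (0.14, array([[381., 239.]])), (0.16, array([[382., 232.]]))]
```

View pics/w2.png

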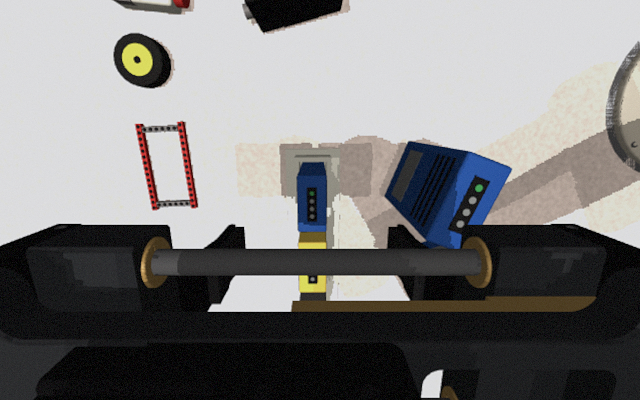

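```bash
python3 - <<'E'
from h import *
im=cv2.imread('pics/w2.png');a=cv2.resize(im[140:255,285:340],None,fx=5,fy=5,interpolation=2);b=cv2.resize(im[140:255,385:515],None,fx=3.5,fy=3.5,interpolation=2)
b=cv2.copyMakeBorder(b,0,a.shape[0]-b.shape[0],0,0,0)
cv2.imwrite('pics/crop3.png',np.hstack([a,b]));print(a.shape)
for z in (.14,.16,.175): print(z,back('w2',(430,243),z).round(3))
E
```

```text
(575, 275, 3)
0.14 [0.377 0.167 0.14 ]
0.16 [0.386 0.158 0.16 ]
0.175 [0.392 0.152 0.175]
```

View pics/crop3.png

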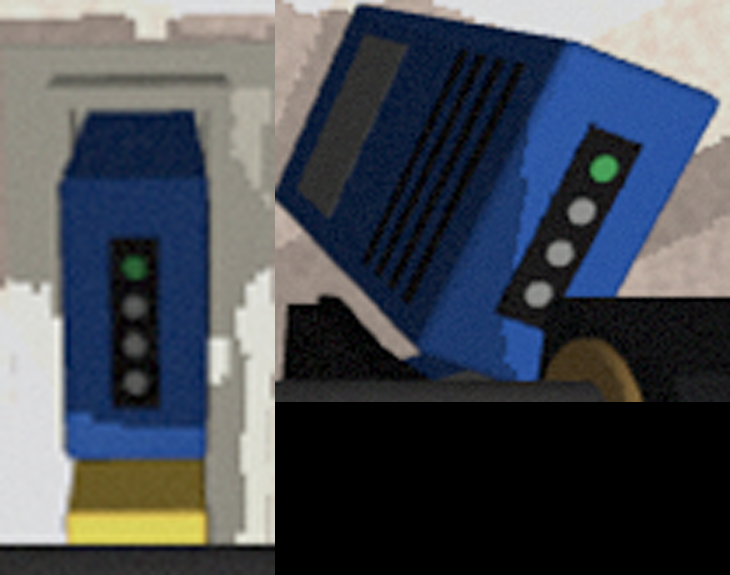

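```bash
python3 - <<'E'
from h import *
from scipy.optimize import least_squares
obs=[('top',(235.7,252.5)),('w2',(425,240))]
s=least_squares(lambda P:np.concatenate([proj(f,P)[0]-u for f,u in obs]),[.39,.155,.16]);print(s.x.round(4),s.fun.round(1),'side',proj('side',s.x).round(0))
c=[(62,182),(207,180),(205,459),(66,460)]
P=np.array([back('w2',(285+x/5-.4,140+y/5-.4),.121)[:2] for x,y in c]);print(P.round(4),P.mean(0))
E
python3 - <<'E'
import cv2
im=cv2.imread('pics/side.png')[210:370,220:400];cv2.imwrite('pics/crop4.png',cv2.resize(im,None,fx=3.6,fy=3.6,interpolation=2))
E
```

```text
[0.3912 0.155  0.1616] [-0.1 -0.   0.  -0. ] side [[331. 242.]]
[[0.5088 0.1097]
 [0.4804 0.1081]
 [0.4777 0.1664]
 [0.5064 0.1679]] [0.4933543  0.13802004]
```

View pics/crop4.png

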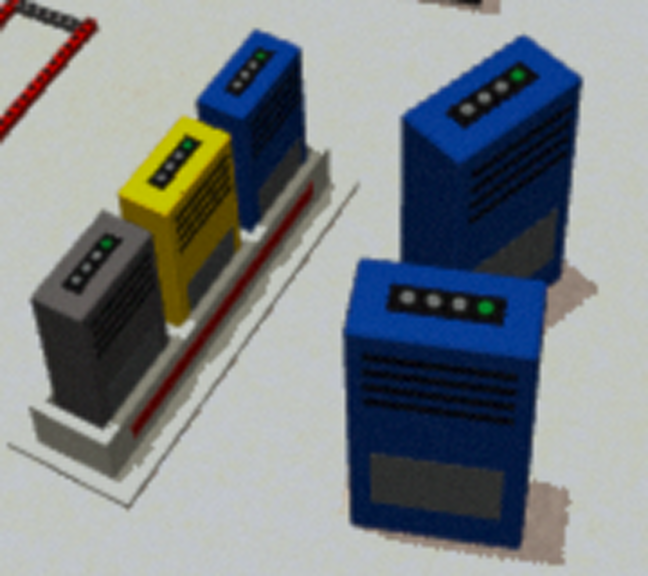

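```bash
python3 - <<'E'
from h import *
for z in(.115,.121,.127):
  P=np.array([back('side',(220+x/3.6-.4,210+y/3.6-.4),z)[:2] for x,y in((255,30),(301,48),(242,118),(198,102))]);print('side',z,P.round(4).tolist(),P.mean(0).round(4))
for z in(.115,.121,.127):
  print('w2',z,np.mean([back('w2',(285+x/5-.4,140+y/5-.4),z)[:2] for x,y in[(62,182),(207,180),(205,459),(66,460)]],0).round(4),'yel',back('w2',(285+136/5,140+512/5),z).round(4))
  print('top',z,np.mean([back('top',(x/2.8+160-.3,y/2.8+185-.3),z)[:2] for x,y in[(213,39),(302,33),(307,79),(222,85)]],0).round(4))
t=cv2.imread('pics/top.png')[190:225,165:280];cv2.imwrite('pics/crop5.png',cv2.resize(t,None,fx=6.8,fy=6.8,interpolation=2))
E
```

```text
side 0.115 [[0.5124, 0.1049], [0.4834, 0.1036], [0.4818, 0.1618], [0.5079, 0.1643]] [0.4964 0.1336]
side 0.121 [[0.5087, 0.1097], [0.4799, 0.1084], [0.4784, 0.1661], [0.5043, 0.1686]] [0.4928 0.1382]
side 0.127 [[0.505, 0.1146], [0.4765, 0.1133], [0.475, 0.1704], [0.5006, 0.1729]] [0.4893 0.1428]
w2 0.115 [0.4934 0.1397] yel [0.491  0.1818 0.115 ]
top 0.115 [0.4913 0.1316]
w2 0.121 [0.4934 0.138 ] yel [0.4911 0.1792 0.121 ]
top 0.121 [0.4904 0.1303]
w2 0.127 [0.4933 0.1363] yel [0.4911 0.1766 0.127 ]
top 0.127 [0.4895 0.1291]
```

View pics/crop5.png

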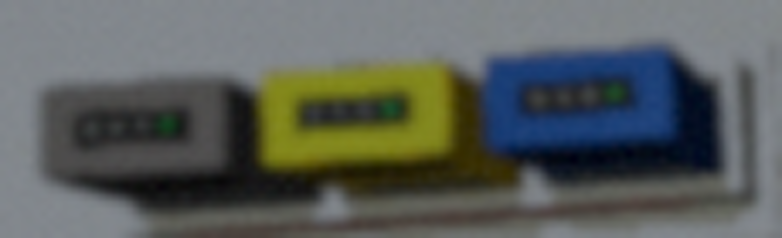

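Request:
{"name": "move_arm", "arguments": {"series": [{"grip": 1,"xyz": [-5,-2,20],"angular": [0,0,0]},{"grip": 1,"xyz": [-9.3,-4.5,50],"angular": [0,0,0]},{"grip": 1,"xyz": [-9.3,-4.5,85],"angular": [0,0,0]},{"grip": 1,"xyz": [-9.3,-4.5,115],"angular": [0,0,0]},{"grip": 1,"xyz": [-9.3,-4.5,135],"angular": [0,0,0]},{"grip": 1,"xyz": [-9.3,-4.5,143.7],"angular": [0,0,0]},{"grip": 1,"xyz": [-9.3,-4.5,143.7],"angular": [0,0,0]},{"grip": 1,"xyz": [-9.3,-4.5,143.7],"angular": [0,0,0]}]}}

```text
time_s: 3.75
tcp_pos: [0.494, 0.1395, 0.1178]
ee_rot: [[0.047, -0.999, 0.002], [-0.999, -0.047, 0.001], [-0.001, -0.002, -1.0]]
wrist_force: [0.7, -0.5, 0.1]
gripper_width: 1.003
gripper_force: 0.0
```

```bash
python3 - <<'E'
from h import *
plan([.4933,.138,.117],182.5); print(r.sense()['wrist_force'])
E
```

```text
shift [1.5 0.8 0.8] rot [-0.0018  0.0006  0.003 ] t 3.75
[ 0.68018412 -0.5025577   0.13785595]
```

Request:
{"name": "move_arm", "arguments": {"series": [{"grip": 0.5,"xyz": [0,0,0],"angular": [0,0,0]},{"grip": 0.4,"xyz": [0,0,0],"angular": [0,0,0]},{"grip": 0.2,"xyz": [0,0,0],"angular": [0,0,0]},{"grip": 0.2,"xyz": [0,0,0],"angular": [0,0,0]},{"grip": 0.2,"xyz": [0,0,0],"angular": [0,0,0]},{"grip": 0.2,"xyz": [0,0,0],"angular": [0,0,0]},{"grip": 0.2,"xyz": [0,0,0],"angular": [0,0,0]},{"grip": 0.2,"xyz": [0,0,0],"angular": [0,0,0]}]}}

```text
time_s: 4.55
tcp_pos: [0.4931, 0.1395, 0.1168]
ee_rot: [[0.047, -0.999, -0.0], [-0.999, -0.047, -0.0], [0.0, 0.0, -1.0]]
wrist_force: [0.2, 0.6, -0.8]
gripper_width: 0.356
gripper_force: 0.0
```

Request:
{"name": "move_arm", "arguments": {"series": [{"grip": 0.1,"xyz": [0,0,0],"angular": [0,0,0]},{"grip": 0.1,"xyz": [0,0,0],"angular": [0,0,0]},{"grip": 0.1,"xyz": [0,0,0],"angular": [0,0,0]},{"grip": 0.1,"xyz": [0,0,0],"angular": [0,0,0]},{"grip": 0.1,"xyz": [0,0,0],"angular": [0,0,0]}]}}

```text
time_s: 5.05
tcp_pos: [0.4932, 0.1395, 0.1168]
ee_rot: [[0.047, -0.999, -0.0], [-0.999, -0.047, 0.0], [-0.0, 0.0, -1.0]]
wrist_force: [-0.2, 0.3, -1.1]
gripper_width: 0.343
gripper_force: 30.0
```

Request:
{"name": "move_arm", "arguments": {"series": [{"grip": 0.1,"xyz": [0,0,-10],"angular": [0,0,0]},{"grip": 0.1,"xyz": [0,0,-30],"angular": [0,0,0]},{"grip": 0.1,"xyz": [0,0,-55],"angular": [0,0,0]},{"grip": 0.1,"xyz": [0,0,-85],"angular": [0,0,0]},{"grip": 0.1,"xyz": [0,0,-120],"angular": [0,0,0]},{"grip": 0.1,"xyz": [0,0,-155],"angular": [0,0,0]},{"grip": 0.1,"xyz": [0,0,-185],"angular": [0,0,0]},{"grip": 0.1,"xyz": [0,0,-198],"angular": [0,0,0]},{"grip": 0.1,"xyz": [0,0,-198],"angular": [0,0,0]},{"grip": 0.1,"xyz": [0,0,-198],"angular": [0,0,0]}]}}

```text
time_s: 6.05
tcp_pos: [0.4923, 0.1393, 0.3141]
ee_rot: [[0.047, -0.999, -0.002], [-0.999, -0.047, 0.0], [-0.0, 0.002, -1.0]]
wrist_force: [0.3, -1.0, -2.3]
gripper_width: 0.341
gripper_force: 30.0
```

```bash
python3 - <<'E'
from h import *
snap('side','s2'); im=snap('wrist','w3')
plan([.5285,-.3143,.30],191.3); print(r.sense()['wrist_force'])
a=cv2.imread('pics/s2.png')[90:360,200:400];b=cv2.imread('pics/w3.png')[100:250,270:360]
a=cv2.resize(a,None,fx=2.2,fy=2.2,interpolation=2);b=cv2.resize(b,None,fx=3.96,fy=3.96,interpolation=2)
cv2.imwrite('pics/crop6.png',np.hstack([a[:594],b[:594]]));print(a.shape,b.shape)
E
```

```text
shift [454.7 -15.   13.8] rot [ 0.0032 -0.0009 -0.1505] t 6.15
[ 0.85305728 -0.32612145 -2.26708697]
(594, 440, 3) (594, 356, 3)
```

View pics/crop6.png

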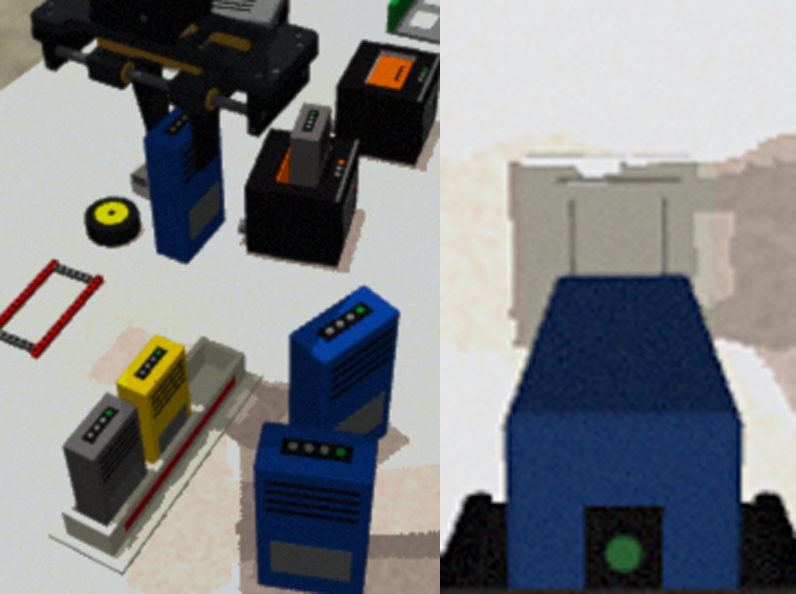

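The pack is held upright, its neighbours still stand and the rack place is empty. That was my last picture, so I continue with numbers only. I'll get the pack's offset in the grip from its foot edge (crop y 278) and top edge (y 412) in the wrist image.

```bash
python3 - <<'E'
from h import *
s=r.sense();R=np.array(s['ee_rot']);p=s['tcp_pos']
for z,q in((p[2]+.004,((508,412),(740,412))),(p[2]-.111,((555,276),(687,276)))):
  for x,y in q:
    u=((x-440)/3.96+270-.4,y/3.96+100-.4); print((R.T@(back('w3',u,z)-p)*1000).round(1))
print('offset at grasp',(R.T@(np.array([.4933,.138,.117])-[.4931,.1395,.117])*1000).round(1))
E
```

```text
[ 31.4 -14.2  -4. ]
[31.3 14.2 -3.9]
[ 30.6 -15.2 111. ]
[ 30.6  14.  111.1]
offset at grasp [ 1.5 -0.1  0. ]
```

```bash
python3 - <<'E'
from h import *
plan([.5279,-.3134,.30],191.5)
E
```

```text
shift [453.7 -14.4  13.8] rot [ 0.0032 -0.0009 -0.154 ] t 6.15
```

Request:
{"name": "move_arm", "arguments": {"series": [{"grip": 0.1,"xyz": [25,-1,1],"angular": [0,0,-0.01]},{"grip": 0.1,"xyz": [70,-2,2],"angular": [0,0,-0.03]},{"grip": 0.1,"xyz": [118,-4,4],"angular": [0,0,-0.045]},{"grip": 0.1,"xyz": [166,-5,5],"angular": [0,0,-0.06]},{"grip": 0.1,"xyz": [214,-7,7],"angular": [0,0,-0.075]},{"grip": 0.1,"xyz": [262,-8,8],"angular": [0,0,-0.09]},{"grip": 0.1,"xyz": [310,-10,10],"angular": [0,0,-0.105]},{"grip": 0.1,"xyz": [358,-12,12],"angular": [0,0,-0.12]},{"grip": 0.1,"xyz": [406,-13,13],"angular": [0,0,-0.14]},{"grip": 0.1,"xyz": [440,-14,13],"angular": [0,0,-0.15]}]}}

```text
time_s: 7.15
tcp_pos: [0.527, -0.302, 0.2995]
ee_rot: [[0.194, -0.981, -0.004], [-0.981, -0.194, 0.001], [-0.002, 0.004, -1.0]]
wrist_force: [-0.0, 1.5, -2.3]
gripper_width: 0.342
gripper_force: 30.0
```

Request:
{"name": "move_arm", "arguments": {"series": [{"grip": 0.1,"xyz": [0,0,0],"angular": [0,0,0]},{"grip": 0.1,"xyz": [0,0,0],"angular": [0,0,0]},{"grip": 0.1,"xyz": [0,0,0],"angular": [0,0,0]},{"grip": 0.1,"xyz": [0,0,0],"angular": [0,0,0]}]}}

```text
time_s: 7.55
tcp_pos: [0.5278, -0.2982, 0.3017]
ee_rot: [[0.197, -0.98, -0.0], [-0.98, -0.197, 0.0], [-0.0, 0.0, -1.0]]
wrist_force: [0.4, 0.7, -2.5]
gripper_width: 0.347
gripper_force: 30.0
```

```bash
python3 - <<'E'
from h import *
plan([.5279,-.3134,.22],191.5);print(r.sense()['wrist_force'])
E
```

```text
shift [15.   2.9 81.7] rot [ 0.0004  0.0003 -0.0021] t 7.55
[ 0.4298812   0.730903   -2.52441764]
```

Request:
{"name": "move_arm", "arguments": {"series": [{"grip": 0.1,"xyz": [6,1,10],"angular": [0,0,0]},{"grip": 0.1,"xyz": [12,2,30],"angular": [0,0,-0.002]},{"grip": 0.1,"xyz": [15,2.9,55],"angular": [0,0,-0.002]},{"grip": 0.1,"xyz": [15,2.9,73],"angular": [0,0,-0.002]},{"grip": 0.1,"xyz": [15,2.9,81],"angular": [0,0,-0.002]},{"grip": 0.1,"xyz": [15,2.9,82],"angular": [0,0,-0.002]},{"grip": 0.1,"xyz": [15,2.9,82],"angular": [0,0,-0.002]},{"grip": 0.1,"xyz": [15,2.9,82],"angular": [0,0,-0.002]},{"grip": 0.1,"xyz": [15,2.9,82],"angular": [0,0,-0.002]}]}}

```text
time_s: 8.45
tcp_pos: [0.5284, -0.3147, 0.221]
ee_rot: [[0.198, -0.98, 0.002], [-0.98, -0.198, -0.001], [0.001, -0.002, -1.0]]
wrist_force: [-0.7, -0.6, -2.7]
gripper_width: 0.344
gripper_force: 30.0
```

```bash
python3 - <<'E'
from h import *
plan([.5279,-.3134,.22],191.5);print(r.sense()['wrist_force'],r.sense()['tcp_pos'])
snap('wrist','w4')
# visible charger front/back x-edges (white table beside dark housing) & flap remnant beside the pack: row profile
im=cv2.imread('pics/w4.png');hsv=cv2.cvtColor(im,cv2.COLOR_BGR2HSV)
for row in range(120,240,8):
    h=hsv[row,240:400].astype(int); g=''.join('b' if(100<a<130 and b>120) else 'o' if (a<18 and b>150 and c>60) else 'w' if c>150 else 'g' if c>70 else '.' for a,b,c in h);print(row,g)
E
```

```text
shift [-1.4  0.3  1. ] rot [-0.0019 -0.0012 -0.0015] t 8.45
[-0.67031955 -0.59114584 -2.72076098] [ 0.52841886 -0.31471504  0.2210361 ]
120 wwwwwwwwwwwwwwwwwwwwwwwwwwwwwwwwwwwwwwwwwwwwwwwwwwwwwwwwwwwwwwwwwwwwwwwwwwwwwwwwwwwwwwwwwwwwwwwwwwwwwwwwwwwwwwwwwwwwwwwwwwwwwwwwwwwwwwwwwwwwwwwwwwwwwwwwwwwwwwww
128 wwwwwwwwwwwwwwwwwwwwwwwwwwwwwwwwwwwwwwwwwwwwwwwwwwwwwwwwwwwwwwwwwwwwwwwwwwwwwwwwwwwwwwwwwwwwwwwwwwwwwwwwwwwwwwwwwwwwwwwwwwwwwwwwwwwwwwwwwwwwwwwwwwwwwwwwwwwwwwww
136 wwwwwwwwwwwwwwwwwwwwwwwwwwwwwwwwwwwwwwwwwwwwwwwwwwwwwwwwwwwwwwwwwwwwwwwwwwwwwwwwwwwwwwwwwwwwwwwwwwwwwwwwwwwwwwwwwwwwwwwwwwwwwwwwwwwwwwwwwwwwwwwwwwwwwwwwwwwwwwww
144 wwwwwwwwwwwwwwwwwwwwwwwwg..b............b........b..b........b.......b............b......................................gwwwwwwwwwwwwwwwwwwwwwwwwwwwwwwwwwwwwww
152 wwwwwwwwwwwwwwwwwww......................................................................................................gggggggwwwwwwwwwwwwwwwwwwwwwwwwwwwwwwww
160 wwwwwwwwwwwwwwwwwww...............................................................b......................................gggg.gwwwwwwww
[... 810 characters left out ...]
ggg..wwwwwwwwwwwwwwwwwwwwwwwwwwwwwwwwwww
208 wwwwwwwwwwwwwwwwwwwwww.......................bbbbbbbbbbbbbbbbbbbbbbbbbbbbbbbbbbbbbbbbbbbbbbbbbbbbbbbbbbbbbb............gggg.wwwwwwwwwwwwwwwwwwwwwwwwwwwwwwwwwwww
216 wwwwwwwwwwwwwwwwwwwwwwg.......................bbbbbbbbbbbbbbbbbbbbbbbbbbbbbbbbbbbbbbbbbbbbbbbbbbbbbbbbbbbbb.............gg..wwwwwwwwwwwwwwwwwwwwwwwwwwwwwwwwwwww
224 wwwwwwwwwwwwwwwwwwwwwwg.......................bbbbbbbbbbbbbbbbbbbbbbbbbbbbbbbbbbbbbbbbbbbbbbbbbbbbbbbbbbbbb............ggg.gwwwwwwwwwwwwwwwwwwwwwwwwwwwwwwwwwwww
232 ........b........wwwwww.........b....b........bbbbbbbbbbbbbbbbbbbbb......b............bbbbbbbbbbbbbbbbbbbbb..........b.ggg.wwwwwwwwwwwww........................
```

```bash
python3 - <<'E'
from h import *
im=cv2.imread('pics/w4.png')
for row in range(158,182,2): print(row,im[row,284:340].max(1)//10)
s=r.sense();R=np.array(s['ee_rot']);p=s['tcp_pos']
f=lambda u,z:(R.T@(back('w4',u,z)-p)*1000).round(1)
for u in((289,170),(333,170),(310,162),(310,164),(310,166),(310,168),(310,170)): print(u,f(u,.095))
print('foot',f((297.5,175),p[2]-.111),f((334.5,175),p[2]-.111)); print('housing',f((259,160),.095),f((365,160),.095))
print('expected mouth',(R.T@(np.array([.5325,-.3135,.095])-p)*1000).round(1))
E
```

```text
158 [5 5 5 4 2 5 5 5 5 5 5 4 5 5 5 5 5 5 5 5 4 5 5 5 4 5 4 5 4 5 5 4 5 4 4 4 5
 5 4 5 4 4 4 4 4 4 4 4 4 4 4 4 2 2 5 5]
160 [5 5 4 3 2 4 5 4 3 4 4 4 5 5 5 4 2 1 3 4 4 4 4 5 5 5 4 2 3 4 4 4 3 5 4 5 5
 2 1 3 4 3 4 4 4 4 4 4 4 4 3 4 2 2 3 4]
162 [5 5 5 4 3 4 4 3 2 2 1 1 2 2 2 2 2 2 1 2 1 2 1 2 2 2 2 1 1 2 2 2 2 1 2 1 2
 1 2 2 1 2 2 2 2 1 1 2 1 3 3 1 2 0 1 2]
164 [4 5 5 4 3 8 7 6 6 6 6 5 6 6 5 5 6 6 6 6 6 6 5 6 6 5 6 6 6 6 6 6 6 6 6 5 6
 6 6 6 6 6 5 6 6 6 6 6 6 6 6 6 3 1 2 2]
166 [2 2 2 1 0 5 6 6 6 5 5 6 6 6 6 6 6 6 6 6 6 6 6 6 6 6 6 6 6 6 6 6 6 6 6 6 6
 6 6 6 6 6 5 6 6 6 6 5 5 5 5 5 3 1 2 2]
168 [ 2  0  2  1  0  8 10  9 10 10 10 11 11 11 12 11  9  8  7  7  7  7  7  7
  7  7  7  8  7  7  7  7  8  7  7  7  7  7  7  8  7  8  8  7  8  8  7  8
  9  5  1  1  0  2  1  1]
170 [ 2  2  1  2  1  8 10 10 14 15 15 15 15 15 15  8  6  7  6  6  6  6  6  7
  6  7  6  6  6  6  6  6  6  7  6  7  6  6  6  7  7  6  7  6  6  7  6  7
  5  3  1  0  1  1  1  1]
172 [ 1  2  1  0  0  8 10 10 14 15 15 15 15 15 10  6  6  6  6  6  7  6  6  6
  7  7  6  6  6  6  6  6  6  7  7  6  6  6  6  7  6  6  6  7  6  7  7  6
  6
[... 371 characters left out ...]
 2]
178 [ 1  1  1  2  1  6 10 10 14 15 15 15  9  6  6  5  6  7  6  6  6  6  6  6
  6  6  6  6  7  6  6  6  6  6  7  6  6  6  6  7  7  7  6  6  6  6  6  6
  6  6  7  5  2  1  1  2]
180 [ 2  1  1  1  1  6  9 10 13 15 16 10  6  7  6  6  6  6  6  6  6  6  7  6
  6  6  6  6  6  6  6  7  7  6  6  6  6  6  6  6  7  6  6  6  6  6  6  7
  6  7  6  6  5  2  1  1]
(289, 170) [ 27.9 -25.4 125.9]
(333, 170) [ 27.8  15.5 125.8]
(310, 162) [ 35.3  -5.8 125.9]
(310, 164) [ 33.4  -5.8 125.9]
(310, 166) [ 31.6  -5.8 125.9]
(310, 168) [ 29.7  -5.9 125.9]
(310, 170) [ 27.8  -5.9 125.9]
foot [ 25.7 -16.6 111. ] [ 25.7  16.  111. ]
housing [ 37.1 -52.8 125.9] [ 37.1  44.8 125.8]
expected mouth [ -0.4  -4.2 125.8]
```

Request:
{"name": "move_arm", "arguments": {"series": [{"grip": 0.1,"xyz": [-2.2,0.3,2],"angular": [0,0,-0.0015]},{"grip": 0.1,"xyz": [-2.2,0.3,6],"angular": [0,0,-0.0015]},{"grip": 0.1,"xyz": [-2.2,0.3,10],"angular": [0,0,-0.0015]},{"grip": 0.1,"xyz": [-2.2,0.3,13],"angular": [0,0,-0.0015]},{"grip": 0.1,"xyz": [-2.2,0.3,16],"angular": [0,0,-0.0015]},{"grip": 0.1,"xyz": [-2.2,0.3,19],"angular": [0,0,-0.0015]},{"grip": 0.1,"xyz": [-2.2,0.3,22],"angular": [0,0,-0.0015]},{"grip": 0.1,"xyz": [-2.2,0.3,24],"angular": [0,0,-0.0015]},{"grip": 0.1,"xyz": [-2.2,0.3,24],"angular": [0,0,-0.0015]}]}}

```text
time_s: 9.4
tcp_pos: [0.5273, -0.3127, 0.1976]
ee_rot: [[0.2, -0.98, 0.001], [-0.98, -0.2, -0.001], [0.001, -0.001, -1.0]]
wrist_force: [-2.7, 1.3, 6.3]
gripper_width: 0.343
gripper_force: 30.0
```

Request:
{"name": "move_arm", "arguments": {"series": [{"grip": 0.1,"xyz": [0,0,2],"angular": [0,0,0]},{"grip": 0.1,"xyz": [0,0,4],"angular": [0,0,0]},{"grip": 0.1,"xyz": [0,0,6],"angular": [0,0,0]},{"grip": 0.1,"xyz": [0,0,8],"angular": [0,0,0]},{"grip": 0.1,"xyz": [0,0,10],"angular": [0,0,0]},{"grip": 0.1,"xyz": [0,0,10],"angular": [0,0,0]}]}}

```text
time_s: 10.0
tcp_pos: [0.5265, -0.3133, 0.1869]
ee_rot: [[0.199, -0.98, -0.001], [-0.98, -0.199, -0.002], [0.001, 0.001, -1.0]]
wrist_force: [-3.0, -1.7, 4.8]
gripper_width: 0.342
gripper_force: 30.0
```

Request:
{"name": "move_arm", "arguments": {"series": [{"grip": 0.1,"xyz": [0,0,2],"angular": [0,0,0]},{"grip": 0.1,"xyz": [0,0,5],"angular": [0,0,0]},{"grip": 0.1,"xyz": [0,0,8],"angular": [0,0,0]},{"grip": 0.1,"xyz": [0,0,11],"angular": [0,0,0]},{"grip": 0.1,"xyz": [0,0,14],"angular": [0,0,0]},{"grip": 0.1,"xyz": [0,0,16],"angular": [0,0,0]},{"grip": 0.1,"xyz": [0,0,16],"angular": [0,0,0]}]}}

```text
time_s: 10.7
tcp_pos: [0.5266, -0.3121, 0.1687]
ee_rot: [[0.199, -0.98, -0.002], [-0.98, -0.199, 0.001], [-0.001, 0.002, -1.0]]
wrist_force: [-3.8, -0.4, -1.1]
gripper_width: 0.341
gripper_force: 30.0
```

Request:
{"name": "move_arm", "arguments": {"series": [{"grip": 0.1,"xyz": [0,0,2],"angular": [0,0,0]},{"grip": 0.1,"xyz": [0,0,4],"angular": [0,0,0]},{"grip": 0.1,"xyz": [0,0,6],"angular": [0,0,0]},{"grip": 0.1,"xyz": [0,0,8],"angular": [0,0,0]},{"grip": 0.1,"xyz": [0,0,9],"angular": [0,0,0]},{"grip": 0.1,"xyz": [0,0,9],"angular": [0,0,0]},{"grip": 0.1,"xyz": [0,0,9],"angular": [0,0,0]}]}}

```text
time_s: 11.4
tcp_pos: [0.5264, -0.3124, 0.1599]
ee_rot: [[0.199, -0.98, -0.002], [-0.98, -0.199, 0.001], [-0.001, 0.002, -1.0]]
wrist_force: [-3.5, -0.9, -2.2]
gripper_width: 0.342
gripper_force: 30.0
```

Request:
{"name": "move_arm", "arguments": {"series": [{"grip": 0.1,"xyz": [0,0,1],"angular": [0,0,0]},{"grip": 0.1,"xyz": [0,0,2],"angular": [0,0,0]},{"grip": 0.1,"xyz": [0,0,3],"angular": [0,0,0]},{"grip": 0.1,"xyz": [0,0,4],"angular": [0,0,0]},{"grip": 0.1,"xyz": [0,0,5],"angular": [0,0,0]},{"grip": 0.1,"xyz": [0,0,5],"angular": [0,0,0]}]}}

```text
time_s: 12.0
tcp_pos: [0.5271, -0.3126, 0.1557]
ee_rot: [[0.199, -0.98, -0.0], [-0.98, -0.199, -0.0], [-0.0, 0.0, -1.0]]
wrist_force: [-3.5, -0.5, -1.4]
gripper_width: 0.345
gripper_force: 30.0
```

Request:
{"name": "move_arm", "arguments": {"series": [{"grip": 0.1,"xyz": [0,0,0.5],"angular": [0,0,0]},{"grip": 0.1,"xyz": [0,0,1],"angular": [0,0,0]},{"grip": 0.1,"xyz": [0,0,1],"angular": [0,0,0]}]}}

```text
time_s: 12.3
tcp_pos: [0.5272, -0.3125, 0.1548]
ee_rot: [[0.199, -0.98, -0.0], [-0.98, -0.199, 0.0], [-0.0, 0.0, -1.0]]
wrist_force: [-3.4, -1.3, -1.4]
gripper_width: 0.344
gripper_force: 30.0
```

Request:
{"name": "move_arm", "arguments": {"series": [{"grip": 0.1,"xyz": [0,0,0.7],"angular": [0,0,0]},{"grip": 0.1,"xyz": [0,0,1.5],"angular": [0,0,0]},{"grip": 0.1,"xyz": [0,0,1.5],"angular": [0,0,0]}]}}

```text
time_s: 12.6
tcp_pos: [0.5271, -0.3125, 0.1532]
ee_rot: [[0.199, -0.98, -0.0], [-0.98, -0.199, 0.0], [-0.0, 0.0, -1.0]]
wrist_force: [-3.8, -0.5, -1.6]
gripper_width: 0.343
gripper_force: 30.0
```

Request:
{"name": "move_arm", "arguments": {"series": [{"grip": 0.1,"xyz": [0,0,0.7],"angular": [0,0,0]},{"grip": 0.1,"xyz": [0,0,1.5],"angular": [0,0,0]},{"grip": 0.1,"xyz": [0,0,1.5],"angular": [0,0,0]}]}}

```text
time_s: 12.9
tcp_pos: [0.5271, -0.3125, 0.1517]
ee_rot: [[0.199, -0.98, -0.0], [-0.98, -0.199, 0.0], [-0.0, 0.0, -1.0]]
wrist_force: [-2.6, -0.1, -1.8]
gripper_width: 0.339
gripper_force: 30.0
```

Request:
{"name": "move_arm", "arguments": {"series": [{"grip": 0.1,"xyz": [0,0,0.7],"angular": [0,0,0]},{"grip": 0.1,"xyz": [0,0,1.5],"angular": [0,0,0]},{"grip": 0.1,"xyz": [0,0,1.5],"angular": [0,0,0]}]}}

```text
time_s: 13.2
tcp_pos: [0.5271, -0.3125, 0.1502]
ee_rot: [[0.199, -0.98, -0.0], [-0.98, -0.199, 0.0], [-0.0, 0.0, -1.0]]
wrist_force: [-2.7, -0.9, -1.6]
gripper_width: 0.337
gripper_force: 30.0
```

Request:
{"name": "move_arm", "arguments": {"series": [{"grip": 0.1,"xyz": [0,0,0.7],"angular": [0,0,0]},{"grip": 0.1,"xyz": [0,0,1.5],"angular": [0,0,0]},{"grip": 0.1,"xyz": [0,0,1.5],"angular": [0,0,0]}]}}

```text
time_s: 13.5
tcp_pos: [0.5271, -0.3125, 0.1487]
ee_rot: [[0.199, -0.98, -0.0], [-0.98, -0.199, 0.0], [-0.0, 0.0, -1.0]]
wrist_force: [-3.6, -0.8, -1.2]
gripper_width: 0.344
gripper_force: 30.0
```

Request:
{"name": "move_arm", "arguments": {"series": [{"grip": 0.1,"xyz": [0,0,0.7],"angular": [0,0,0]},{"grip": 0.1,"xyz": [0,0,1.5],"angular": [0,0,0]},{"grip": 0.1,"xyz": [0,0,1.5],"angular": [0,0,0]}]}}

```text
time_s: 13.8
tcp_pos: [0.5271, -0.3125, 0.1472]
ee_rot: [[0.199, -0.98, -0.0], [-0.98, -0.199, 0.0], [-0.0, 0.0, -1.0]]
wrist_force: [-2.6, -0.9, -1.5]
gripper_width: 0.342
gripper_force: 30.0
```

Depth is now about 58.6 mm, still with no stop.

Request:
{"name": "move_arm", "arguments": {"series": [{"grip": 0.1,"xyz": [0,0,0.7],"angular": [0,0,0]},{"grip": 0.1,"xyz": [0,0,1.5],"angular": [0,0,0]},{"grip": 0.1,"xyz": [0,0,1.5],"angular": [0,0,0]}]}}

```text
time_s: 14.1
tcp_pos: [0.5271, -0.3125, 0.1457]
ee_rot: [[0.199, -0.98, -0.0], [-0.98, -0.199, 0.0], [-0.0, 0.0, -1.0]]
wrist_force: [-3.6, -0.9, -2.1]
gripper_width: 0.346
gripper_force: 30.0
```

Request:
{"name": "move_arm", "arguments": {"series": [{"grip": 0.1,"xyz": [0,0,0.7],"angular": [0,0,0]},{"grip": 0.1,"xyz": [0,0,1.5],"angular": [0,0,0]},{"grip": 0.1,"xyz": [0,0,1.5],"angular": [0,0,0]}]}}

```text
time_s: 14.4
tcp_pos: [0.5272, -0.3125, 0.1443]
ee_rot: [[0.199, -0.98, 0.0], [-0.98, -0.199, -0.0], [0.0, -0.0, -1.0]]
wrist_force: [-2.7, -1.5, -1.5]
gripper_width: 0.348
gripper_force: 30.0
```

Request:
{"name": "move_arm", "arguments": {"series": [{"grip": 0.1,"xyz": [0,0,0.7],"angular": [0,0,0]},{"grip": 0.1,"xyz": [0,0,1.5],"angular": [0,0,0]},{"grip": 0.1,"xyz": [0,0,1.5],"angular": [0,0,0]}]}}

```text
time_s: 14.7
tcp_pos: [0.5272, -0.3125, 0.1428]
ee_rot: [[0.199, -0.98, 0.0], [-0.98, -0.199, -0.0], [0.0, -0.0, -1.0]]
wrist_force: [-3.6, -0.7, -0.9]
gripper_width: 0.342
gripper_force: 30.0
```

Request:
{"name": "move_arm", "arguments": {"series": [{"grip": 0.1,"xyz": [0,0,0.7],"angular": [0,0,0]},{"grip": 0.1,"xyz": [0,0,1.5],"angular": [0,0,0]},{"grip": 0.1,"xyz": [0,0,1.5],"angular": [0,0,0]}]}}

```text
time_s: 15.0
tcp_pos: [0.5272, -0.3125, 0.1413]
ee_rot: [[0.199, -0.98, 0.0], [-0.98, -0.199, -0.0], [0.0, -0.0, -1.0]]
wrist_force: [-3.4, -1.7, -0.1]
gripper_width: 0.341
gripper_force: 30.0
```

Request:
{"name": "move_arm", "arguments": {"series": [{"grip": 0.1,"xyz": [0,0,0.7],"angular": [0,0,0]},{"grip": 0.1,"xyz": [0,0,1.5],"angular": [0,0,0]},{"grip": 0.1,"xyz": [0,0,1.5],"angular": [0,0,0]}]}}

```text
time_s: 15.3
tcp_pos: [0.5273, -0.3127, 0.1405]
ee_rot: [[0.199, -0.98, 0.0], [-0.98, -0.199, -0.0], [0.001, -0.0, -1.0]]
wrist_force: [-4.4, -0.1, 4.0]
gripper_width: 0.341
gripper_force: 30.0
```

Request:
{"name": "move_arm", "arguments": {"series": [{"grip": 0.1,"xyz": [0,0.5,0],"angular": [0,0,0]},{"grip": 0.1,"xyz": [0,1,0],"angular": [0,0,0]},{"grip": 0.1,"xyz": [0,1.5,0],"angular": [0,0,0]},{"grip": 0.1,"xyz": [0,1.5,0],"angular": [0,0,0]}]}}

```text
time_s: 15.7
tcp_pos: [0.5268, -0.3128, 0.1405]
ee_rot: [[0.199, -0.98, 0.003], [-0.98, -0.199, -0.001], [0.001, -0.003, -1.0]]
wrist_force: [-2.0, 1.3, 5.4]
gripper_width: 0.341
gripper_force: 30.0
```

Request:
{"name": "move_arm", "arguments": {"series": [{"grip": 0.1,"xyz": [0,0.3,0],"angular": [0,0,0]},{"grip": 0.1,"xyz": [0,0.6,0],"angular": [0,0,0]},{"grip": 0.1,"xyz": [0,0.6,0.4],"angular": [0,0,0]},{"grip": 0.1,"xyz": [0,0.6,0.4],"angular": [0,0,0]},{"grip": 0.1,"xyz": [0,0.6,0.4],"angular": [0,0,0]}]}}

```text
time_s: 16.2
tcp_pos: [0.5267, -0.3129, 0.1404]
ee_rot: [[0.2, -0.98, 0.004], [-0.98, -0.2, -0.001], [0.002, -0.004, -1.0]]
wrist_force: [-1.2, 2.0, 5.8]
gripper_width: 0.342
gripper_force: 30.0
```

Request:
{"name": "move_arm", "arguments": {"series": [{"grip": 0.38,"xyz": [0,0,0],"angular": [0,0,0]},{"grip": 0.42,"xyz": [0,0,0],"angular": [0,0,0]},{"grip": 0.5,"xyz": [0,0,0],"angular": [0,0,0]},{"grip": 0.7,"xyz": [0,0,0],"angular": [0,0,0]},{"grip": 0.7,"xyz": [0,0,0],"angular": [0,0,0]},{"grip": 0.7,"xyz": [0,0,0],"angular": [0,0,0]}]}}

```text
time_s: 16.8
tcp_pos: [0.5252, -0.313, 0.1393]
ee_rot: [[0.199, -0.98, 0.0], [-0.98, -0.199, 0.0], [0.0, -0.0, -1.0]]
wrist_force: [-0.6, 0.0, 0.5]
gripper_width: 0.661
gripper_force: 0.0
```

Request:
{"name": "move_arm", "arguments": {"series": [{"grip": 0.7,"xyz": [0,0,-5],"angular": [0,0,0]},{"grip": 0.8,"xyz": [0,0,-20],"angular": [0,0,0]},{"grip": 0.5,"xyz": [0,0,-40],"angular": [0,0,0]},{"grip": 0.2,"xyz": [0,0,-55],"angular": [0,0,0]},{"grip": 0,"xyz": [0,0,-55],"angular": [0,0,0]},{"grip": 0,"xyz": [0,0,-55],"angular": [0,0,0]},{"grip": 0,"xyz": [0,0,-55],"angular": [0,0,0]},{"grip": 0,"xyz": [0,0,-55],"angular": [0,0,0]},{"grip": 0,"xyz": [0,0,-55],"angular": [0,0,0]},{"grip": 0,"xyz": [0,0,-55],"angular": [0,0,0]}]}}

```text
time_s: 17.8
tcp_pos: [0.525, -0.3129, 0.1939]
ee_rot: [[0.199, -0.98, -0.001], [-0.98, -0.199, 0.0], [-0.0, 0.001, -1.0]]
wrist_force: [-0.6, -0.2, 0.1]
gripper_width: 0.149
gripper_force: 0.0
```

```bash
python3 - <<'E'
from h import *
s=r.sense();print(s['time_s'],s['tcp_pos'],s['gripper_width'],s['wrist_force'])
a=snap('side','s3')
hsv=cv2.cvtColor(cv2.imread('pics/s3.png'),cv2.COLOR_BGR2HSV)
x,y=proj('side',[.5259,-.3142,.12])[0].astype(int);print(x,y)
for row in range(y-30,y+24,2):
    h=hsv[row,x-30:x+30].astype(int);print(row,x-30,''.join('b' if(100<a<130 and b>120 and c>40) else 'o' if(a<18 and b>150 and c>60) else 'w' if c>150 else 'g' if c>60 else '.' for a,b,c in h))
cx=np.array([.98,.199,0]);cy=np.array([-.199,.98,0])
for z in(.1446,.1486):
  c=np.array([.5325,-.3135,z])-.007*cx
  print(z,proj('side',[c+i*.015*cx+j*.03*cy for i in(-1,1) for j in(-1,1)]).round(1).tolist())
E
```

```text
17.8 [ 0.52498273 -0.31286934  0.19392549] 0.1493443118007715 [-0.59077821 -0.23728043  0.12116292]
380 113
83 350 wwwwwwwwwwwwwwwwwwwwwwwwg......wwgg........ggggggggggggggwgg
85 350 wwwwwwwwwwwwwwwwwwwwwwwwg......gggg.......gggggwgggggggggggg
87 350 wwwwwwwwwwwwwwwwwwwwwwwwwg.....ggg.......ggggwwwwwwwwwwwgggg
89 350 wwwwwwwwwwwwwwwwwwwwwwwwwg.....g........ggggwwwwwwwwwwwggggg
91 350 wwwwwwwwwwwwwwwwwwwwwwwwwg..............gggwwwwwwwwwwggggggg
93 350 wwwwwwwwwwwwwwwwwwwwwwwwwg..............gggggggggggggggggggg
95 350 wwwwwwwwwwwwwwwwwwwwwwwwwg.............gwwwwgggggggggggggggg
97 350 wwwwwwwwwwwwwwwwwwwwwwwwwg............wwwwwwwwwwwwgggggggggg
99 350 wwwwwwwwwwwwwwwwwwwwwwwwwwg..bbbbbbb.gwwwwwwwwwwgggggggggwww
101 350 wwwwwwwwwwwwwwwwwwwwwwwwwwg.bbb....bbbbbgwwwwwwgggggggggwwww
103 350 wwwwwwwwwwwwwwwwwwwwwwwwwwgbbb.....bbbbbgggggggggggggggwwwww
105 350 wwwwwwwwwwwwwwwwwwwwwwwwwgbbb....bbbbbb.ggggggggggggggwwwwww
107 350 wwwwwwwwwwwwwwwwwwwwwwwwgbbb....bbbbbb..g.gggggggggggggggggg
109 350 wwwwwwwwwwwwww.....gggggbbbbbbbbbbbbb..gwwwwwggggg..gggggggg
111 350 wwwwwwwwwwwww..........bbbb
[... 301 characters left out ...]
wwwwwwww
121 350 wwwwwwwg...........ggobbbbbbbbbbbb..b.............gwwwwwwwww
123 350 wwwwwwg...........gooobbbbbbbbbbbb.b..............gwwwwwwwww
125 350 wwwwg............goooobbbbbbbbbbbbb...............wwwwwwwwww
127 350 wwwg.............gooo.bbbbbbbbbbbb...............gwwwwwwwwww
129 350 www.......................bbbbbbb................gwwwwwwwwww
131 350 wwg..............................................gwwwwwwwwww
133 350 wwg..............................................gwwwwwwwwww
135 350 wwg..............................................wwwwwwwwwww
0.1446 [[389.9, 99.6], [383.8, 111.9], [378.3, 97.6], [371.8, 109.7]]
0.1486 [[390.0, 98.2], [383.9, 110.5], [378.4, 96.2], [371.9, 108.3]]
```

The side image matches a pack that is home and upright (top corners within 1 px of the prediction). I'll confirm with a gentle fingertip press on its top.

Request:
{"name": "move_arm", "arguments": {"series": [{"grip": 0,"xyz": [0,0,4],"angular": [0,0,0]},{"grip": 0,"xyz": [0,0,10],"angular": [0,0,0]},{"grip": 0,"xyz": [0,0,16],"angular": [0,0,0]},{"grip": 0,"xyz": [0,0,20],"angular": [0,0,0]},{"grip": 0,"xyz": [0,0,21.5],"angular": [0,0,0]},{"grip": 0,"xyz": [0,0,22],"angular": [0,0,0]},{"grip": 0,"xyz": [0,0,22],"angular": [0,0,0]}]}}

```text
time_s: 18.55
tcp_pos: [0.5252, -0.313, 0.1725]
ee_rot: [[0.199, -0.98, 0.0], [-0.98, -0.199, -0.0], [0.0, -0.0, -1.0]]
wrist_force: [-0.7, 0.7, -0.9]
gripper_width: 0.005
gripper_force: 0.0
```

Request:
{"name": "move_arm", "arguments": {"series": [{"grip": 0,"xyz": [0,0,0.5],"angular": [0,0,0]},{"grip": 0,"xyz": [0,0,1.2],"angular": [0,0,0]},{"grip": 0,"xyz": [0,0,1.2],"angular": [0,0,0]}]}}

```text
time_s: 18.85
tcp_pos: [0.5251, -0.3129, 0.1713]
ee_rot: [[0.199, -0.98, 0.0], [-0.98, -0.199, 0.0], [-0.0, -0.0, -1.0]]
wrist_force: [0.5, -0.3, -0.9]
gripper_width: 0.007
gripper_force: 0.0
```

Request:
{"name": "move_arm", "arguments": {"series": [{"grip": 0,"xyz": [0,0,0.7],"angular": [0,0,0]},{"grip": 0,"xyz": [0,0,1.4],"angular": [0,0,0]},{"grip": 0,"xyz": [0,0,1.4],"angular": [0,0,0]}]}}

```text
time_s: 19.15
tcp_pos: [0.5252, -0.3131, 0.1704]
ee_rot: [[0.199, -0.98, 0.0], [-0.98, -0.199, -0.001], [0.001, -0.0, -1.0]]
wrist_force: [-0.4, -1.1, 3.8]
gripper_width: 0.004
gripper_force: 1.5
```

Request:
{"name": "move_arm", "arguments": {"series": [{"grip": 0,"xyz": [0,0,0.5],"angular": [0,0,0]},{"grip": 0,"xyz": [0,0,1.0],"angular": [0,0,0]},{"grip": 0,"xyz": [0,0,1.0],"angular": [0,0,0]}]}}

```text
time_s: 19.45
tcp_pos: [0.5254, -0.3132, 0.1701]
ee_rot: [[0.2, -0.98, 0.001], [-0.98, -0.2, -0.001], [0.001, -0.001, -1.0]]
wrist_force: [-0.8, 0.0, 6.1]
gripper_width: 0.006
gripper_force: 3.1
```

Request:
{"name": "move_arm", "arguments": {"series": [{"grip": 0,"xyz": [0,0,0.5],"angular": [0,0,0]},{"grip": 0,"xyz": [0,0,1.0],"angular": [0,0,0]},{"grip": 0,"xyz": [0,0,1.0],"angular": [0,0,0]}]}}

```text
time_s: 19.75
tcp_pos: [0.5256, -0.3134, 0.1699]
ee_rot: [[0.2, -0.98, 0.002], [-0.98, -0.2, -0.002], [0.002, -0.002, -1.0]]
wrist_force: [-1.8, 1.3, 8.8]
gripper_width: 0.004
gripper_force: 4.3
```

The press is stiff at about 12 N/mm, which is the block's rubber, so the pack is home. I'm retreating.

Request:
{"name": "move_arm", "arguments": {"series": [{"grip": 0,"xyz": [0,0,-3],"angular": [0,0,0]},{"grip": 0,"xyz": [0,0,-15],"angular": [0,0,0]},{"grip": 0,"xyz": [0,0,-40],"angular": [0,0,0]},{"grip": 0,"xyz": [0,0,-80],"angular": [0,0,0]},{"grip": 0,"xyz": [0,0,-100],"angular": [0,0,0]},{"grip": 0,"xyz": [0,0,-100],"angular": [0,0,0]},{"grip": 0,"xyz": [0,0,-100],"angular": [0,0,0]}]}}

```text
time_s: 20.45
tcp_pos: [0.525, -0.3127, 0.268]
ee_rot: [[0.199, -0.98, 0.001], [-0.98, -0.199, 0.001], [-0.0, -0.001, -1.0]]
wrist_force: [-0.5, 0.6, -0.3]
gripper_width: 0.01
gripper_force: 0.0
```

```bash
python3 - <<'E'
from h import *
s=r.sense();print(s['time_s'],s['tcp_pos'],s['wrist_force'].round(1))
snap('side','s4');a=cv2.imread('pics/s3.png').astype(int);b=cv2.imread('pics/s4.png').astype(int)
d=np.abs(a-b).max(2)>60; print('changed below housing/pack area',d[100:130,365:392].sum(), 'rack area',d[210:350,220:330].sum())
print(r.finish_job())
E
```

```text
20.45 [ 0.52501321 -0.31267427  0.26800131] [-0.5  0.6 -0.3]
changed below housing/pack area 0 rack area 0
the job is handed in; nothing more can be done
None
```

The blue pack is in the free charger, pressed down onto the contact block and standing upright; I released it and handed the job in at about 20.5 s, with wrist force readings staying under about 10 N.

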